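# Pass the wide-flanged wheel hub through the sprung flap

### The arm

A 7-joint arm with a two-finger parallel gripper is mounted at the origin on the work surface. World frame = base frame: x ahead of the robot, y to its left, z up, the work surface at z = 0. Lengths are in m, angles in rad, forces in N, time in s.
With the tool pointing down it reaches from about 0.4 to 0.85 m from the base axis. Payload 4.5 kg.
Tool frame: the origin (TCP) lies at the very end of the fingers, on their centre line; the grasp point (between the pads) lies 19 mm behind it (tcp_to_grasp is the z of the grasp point in the tool frame, in m); z points along the fingers, y is the line along which they close (so a half turn about z gives the same grasp; the last joint's range is limited). The gripper opens to 88 mm and grips with 3 to 60 N. Pads are 18 mm wide; open, the fingers measure 123 mm over their backs; the gripper's body (75 mm by 187 mm) begins 45 mm behind the grasp point.
Start: joints at [-1.122, 0.689, -0.195, 1.565, 0.157, 0.902, -0.215], TCP at [0.252, 0.572, 0.239] pointing down, gripper open.
Joint ranges: [-3.01, 3.01], [-0.46, 2.08], [-1.47, 1.51], [0.13, 2.56], [-1, 4.14], [0.04, 2.09], [-2.66, 2.66]. Speed limits (rad/s): [2.57, 2.57, 3.14, 3.14, 3.14, 3.14, 3.14].

### API

Orientations are given as a unit quaternion [x, y, z, w].
In Python, from plant import * gives the robot as it stands. The module is installed in compiled form; this text tells all that it offers.
- The arm moves only by the shell command python3 -m jog 'ROWS' [OPENING] [FORCE]. ROWS is JSON, a list that holds one entry, the list of rows, each a list of 6 numbers: the shift along the tool's x, y, z in m, then the turn, a rotation vector about the tool's x, y, z in rad. In form: [[[dx, dy, dz, ax, ay, az], ...]]. A call has 1 to 12 rows; each row shifts and turns the commanded pose from where the row before left it, along the tool's axes as they then stand; what a row does not reach is not made up. A row lasts 1/8 s, in which the tool goes at most 62.5 mm and 10.7 degrees, less where a joint would pass 70% of its speed; a pose out of reach is approached as far as the arm can. A call with a gripper value outside its range is refused whole. OPENING is the finger opening in m, from 0 to 0.0881, set as the call begins (- or left out, the last holds). The fingers move at their own pace and stop on an object; FORCE is the grip in N (left out, the last holds). Time passes only in rows, so rows that do not move let the fingers close. It gives the time, the measured TCP pose, the force, the opening and the grip force at its end, in the units of the state.
- get_state(): the state, without advancing time (a new reading comes with each control period).
- snapshot(name): name is "side" or "top"; returns a dict with "frame" (400x640x3 uint8, red, green, blue), "mtx" (3x3 intrinsics, pixels), "D" ([k1, k2, p1, p2, k3] as OpenCV has them; the pictures are not rectified), "xyz" and "orientation" of the camera in the world. Camera axes: x right, y down, z forward; pixel columns grow to the right and rows downward; lengths in m; the calibration is good to about 2 mm. A picture is of the moment at which its call begins. There is no depth.
- finish_job(): hands the job in; it is judged then, once.
The state is a dict: "clock": time; "q": joint angles; "qd": joint speeds; "joint_torque": joint torques, N m; "tool_pos": TCP position; "eef_rot": TCP orientation; "contact_force": force on the tool from outside, world axes, zero at the start; "moment": the same for the moment, N m; "opening": opening from 0.0 (shut) to 1.0 (fully open); "finger_force": force on a finger pad.
Only numpy, scipy, OpenCV 4.12 (cv2) and the standard library are available. Lean on these libraries where they do the work, as an engineer would, in place of code of your own. Each camera call takes 0.05 s, during which the arm holds its last target. There are 200 camera calls.

### The job

Pick up the short, wide-flanged wheel hub, stand it upright in the open front part of the plywood lane, and push it along the lane floor through the sprung flap, never lifting it over, until the flap can spring fully shut behind it. Leave the hub standing upright in the pen beyond the flap, let go of it, and leave the slim hub where it stands.

Things in the scene. Friction and masses are not known exactly. Their poses are not given: they have to be found in the camera images.
- widehub_mid (a point): Centre (half-way up) of the bare aluminium wheel hub to be passed: a squat spool 58 mm tall, standing on end on the bench; two equal round flanges, 56 mm diameter, 8 mm thick (bottom and top), 34 mm barrel between; about 0.26 kg. z runs along the spool, up at the start; round, so yaw does not matter.
- slimhub_mid (a point): Centre (half-way up) of a bystander, a taller, slimmer aluminium hub, 80 mm tall with 38 mm flanges, standing near the wide one. Leave it alone. A white tub with a green lid (62 mm diameter, 45 mm tall) stands beside them (which stands where varies); a red-handled screwdriver lies nearer the robot.
- gate (a point): Point of the fixed plywood lane: on its floor (10 mm above the bench), mid-way across, in the shut flap's plane. y runs along the lane in the pushing direction, x across, z up. Open-topped channel 76 mm wide inside, walls 9 mm thick, 30 mm above its floor (64 mm at posts by the flap). Front part: open end at y = -160 mm to flap at y = 0. Pen: y = 0 to end wall at 180 mm.
- flap (a joint): Opening angle (rad) of the upright aluminium flap: 0 shut, 1.45 at most. Spans 6 to 56 mm above the lane floor, 3 mm thick; vertical hinge at gate x = 36 mm, free edge 72 mm from it. Swings only to +y, into the pen, against a light spring (0.5 to 1.2 N at its edge); shuts by itself once the hub's centre is 97 mm or more past y = 0 (end wall stops it at 152). Fingers may follow through.
Mind the look-alikes: they are no part of the job. What is shaped like the part that bears widehub_mid but purple is not meant.

How it is judged:
By the outcome, as a careful person would: the job done as asked, in the order asked, and still so for the second after the job is handed in, with the robot touching nothing.
It also fails if it takes over 51 s, if anything falls off the work surface, if the arm or the gripper's body presses on something with over 40 N, if the wrist force passes 120 N, or if a joint passes its speed limit or range.

## Working session

There is one attempt and no reset: what is moved stays moved. The work goes in short steps, Python scripts to look and compute and a shell command to move; the robot and the scene stay as the last step left them, time stands still between calls to the robot, and variables do not carry over. Pictures are saved under pics/ and viewed, at most 10 in all, crops included, and the job is handed in when it is done.

```bash
mkdir -p pics; python3 - <<'E'
from plant import *
import cv2
s=get_state();print({k:s[k] for k in('clock','tool_pos','eef_rot','opening','contact_force')})
for n in("side","top"):
    c=snapshot(n);cv2.imwrite(f"pics/{n}0.png",c["frame"][:,:,::-1]);print(n,c["mtx"],c["D"],c["xyz"],c["orientation"])
E
```

```text
{'clock': 0.0, 'tool_pos': array([0.25167835, 0.57142042, 0.23790769]), 'eef_rot': array([ 2.05868177e-01,  9.78579322e-01, -8.90951219e-04, -1.06206937e-04]), 'opening': 0.9964999761669355, 'contact_force': array([-0.40659187, -0.36817777,  0.49517712])}
side [[384.93980017   0.         308.88937596]
 [  0.         384.93980017 201.85170864]
 [  0.           0.           1.        ]] [-0.07031049  0.          0.          0.          0.        ] [ 0.23247167 -0.60948195  0.60063109] [ 0.88692179 -0.23774526  0.09486717 -0.38450898]
top [[492.10353329   0.         317.14000851]
 [  0.         492.10353329 193.78237088]
 [  0.           0.           1.        ]] [-0.05969657  0.          0.          0.          0.        ] [ 0.43853464 -0.12778765  1.0226332 ] [-0.70355564  0.70945469 -0.01640427  0.03760852]
```

View pics/side0.png

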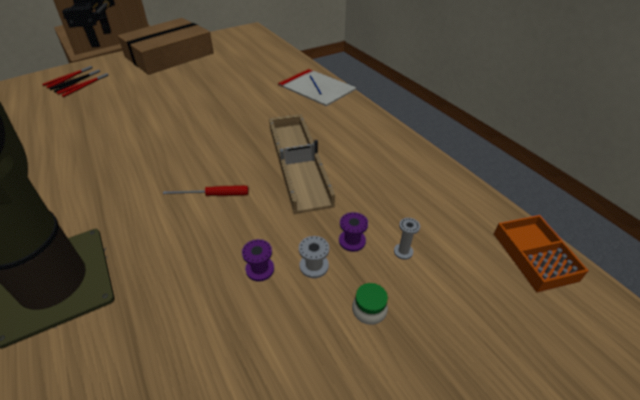

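View pics/top0.png

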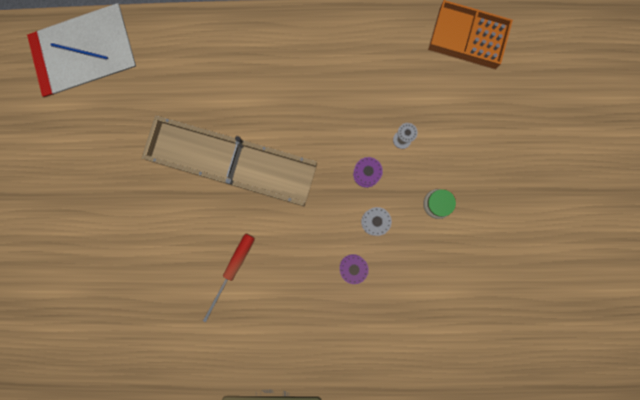

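The wide-hub candidates in the top view are bare aluminium at (377,221), purple at (368,172) and purple at (353,269). The slim bare hub is at (405,133). The one at (377,221), side view (314,255), fits because it is bare, squat and wide-flanged. Next I'll confirm it in a crop and measure.

```bash
cat > h.py <<'E'
import numpy as np,cv2
from scipy.spatial.transform import Rotation as R
def ray(c,p):
    u=cv2.undistortPoints(np.array([[p]],float),np.array(c["mtx"]),np.array(c["D"]))[0,0]
    return np.array(c["xyz"]),R.from_quat(c["orientation"]).apply([u[0],u[1],1])
def onz(c,p,z):
    o,d=ray(c,p);return o+d*(z-o[2])/d[2]
def meet(c1,p1,c2,p2):
    o1,d1=ray(c1,p1);o2,d2=ray(c2,p2)
    t=np.linalg.lstsq(np.c_[d1,-d2],o2-o1,rcond=None)[0];a=o1+t[0]*d1;b=o2+t[1]*d2
    return (a+b)/2,np.linalg.norm(a-b)
def proj(c,P):
    r=R.from_quat(c["orientation"]).inv()
    return cv2.projectPoints(np.array([r.apply(np.array(P)-c["xyz"])]),np.zeros(3),np.zeros(3),np.array(c["mtx"]),np.array(c["D"]))[0][0,0]
E
python3 - <<'E'
from plant import *
from h import *
t=snapshot("top");s=snapshot("side")
def big(c,x,y,w,h,k):return cv2.resize(c["frame"][y:y+h,x:x+w,::-1],None,fx=k,fy=k,interpolation=cv2.INTER_CUBIC)
cv2.imwrite("pics/lane_t.png",big(t,140,105,190,110,4))
cv2.imwrite("pics/hub_ts.png",np.hstack([big(t,330,120,100,150,4),big(s,265,200,100,150,4)])[:600])
for n,c,(x0,y0,x1,y1) in(("top",t,(335,190,415,250)),("side",s,(290,225,335,285))):
    h=cv2.cvtColor(c["frame"],cv2.COLOR_RGB2HSV)[y0:y1,x0:x1]
    m=((h[...,1]<60)&(h[...,2]>60)).astype(np.uint8)
    k=max(cv2.findContours(m,cv2.RETR_EXTERNAL,cv2.CHAIN_APPROX_NONE)[0],key=cv2.contourArea)
    b=cv2.boundingRect(k);e=cv2.minEnclosingCircle(k);print(n,b[0]+x0,b[1]+y0,b[2:],"circ",e[0][0]+x0,e[0][1]+y0,e[1])
    if n=="top":
        for z in(.05,.058):print(onz(c,(e[0][0]+x0,e[0][1]+y0),z))
E
```

```text
top 361 207 (31, 29) circ 376.0 221.1875 15.15876579284668
[ 0.45790156 -0.21445159  0.05      ]
[ 0.45774227 -0.21373877  0.058     ]
side 299 236 (31, 42) circ 313.5 256.2804870605469 21.013147354125977
```

View pics/lane_t.png

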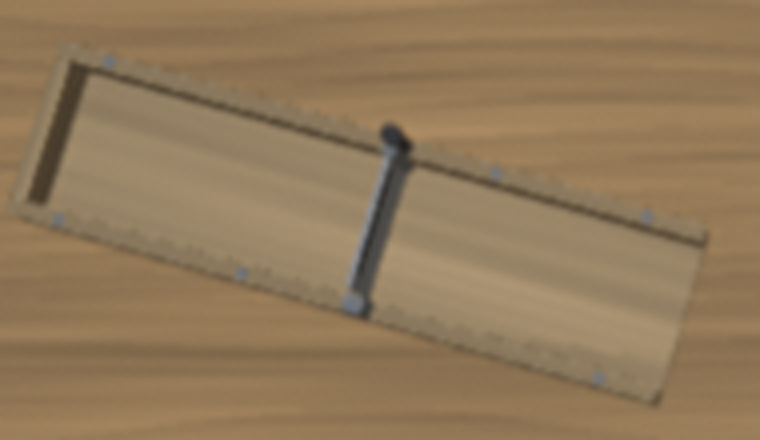

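View pics/hub_ts.png

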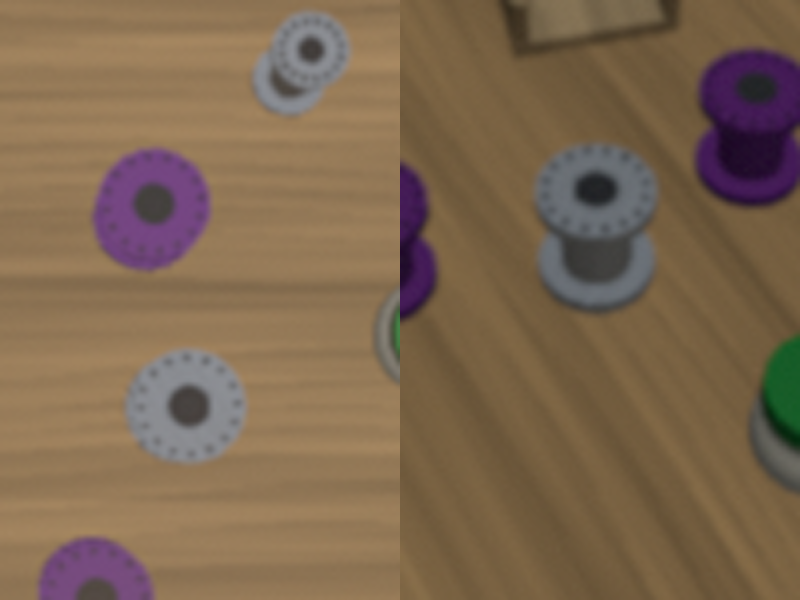

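```bash
python3 - <<'E'
from plant import *
from h import *
t=snapshot("top");s=snapshot("side")
P,e=meet(t,(376.9,221.1),s,(313.4,246.6));print("hub top",P,e)
g=lambda x,y,z:onz(t,(140+x/4-.375,105+y/4-.375),z)
pts={"farF":(707,230,.04),"farE":(68,43,.04),"nearF":(657,404,.04),"nearE":(12,212,.04),"nearF0":(657,404,0.),"hinge":(395,135,.074),"post":(355,300,.074),"flapA":(393,152,.066),"flapB":(352,296,.066),"inFarE":(80,66,.04),"inFarF":(703,243,.04)}
G={k:g(*v) for k,v in pts.items()}
for k in G:print(k,G[k].round(4))
d=lambda a,b:(round(float(np.hypot(*(G[a]-G[b])[:2])),4),round(float(np.degrees(np.arctan2(*(G[b]-G[a])[1::-1]))),1))
for a,b in(("farF","farE"),("nearF","nearE"),("inFarF","inFarE"),("nearF","farF"),("nearE","farE"),("flapB","flapA"),("post","hinge")):print(a,b,d(a,b))
u=(G["farE"]-G["farF"])[:2];u/=np.hypot(*u);x=np.array([u[1],-u[0]])
A=(G["farF"]+G["nearF"])[:2]/2;B=(G["farE"]+G["nearE"])[:2]/2
print("u",u,"gate from front",A+.16*u,"from end",B-.189*u,"from far wall line",(G["farF"])[:2]-.047*x+.16*u)
q=get_state()["eef_rot"];print("tool axes\n",R.from_quat(q).as_matrix(), "yaw of y",np.degrees(np.arctan2(*R.from_quat(q).as_matrix()[1::-1,1])))
cv2.imwrite("pics/lane_s.png",cv2.resize(s["frame"][110:220,255:345,::-1],None,fx=5,fy=5,interpolation=cv2.INTER_CUBIC))
E
```

```text
hub top [ 0.45762758 -0.21521306  0.05987362] 0.0005169244766307785
farF [ 0.5779 -0.0975  0.04  ]
farE [0.6795 0.232  0.04  ]
nearF [ 0.4904 -0.0718  0.04  ]
nearE [0.5918 0.2594 0.04  ]
nearF0 [ 0.4925 -0.0695  0.    ]
hinge [0.622  0.0545 0.074 ]
post [0.5407 0.0737 0.074 ]
flapA [0.615 0.057 0.066]
flapB [0.5435 0.0769 0.066 ]
inFarE [0.6673 0.2254 0.04  ]
inFarF [ 0.5713 -0.0954  0.04  ]
farF farE (0.3448, 72.9)
nearF nearE (0.3464, 73.0)
inFarF inFarE (0.3348, 73.3)
nearF farF (0.0912, -16.3)
nearE farE (0.0919, -17.4)
flapB flapA (0.0742, -15.6)
post hinge (0.0835, -13.3)
u [0.29476568 0.95556956] gate from front [0.58128781 0.06823804] from end [0.57992739 0.06510303] from far wall line [0.58011574 0.06926568]
tool axes
 [[-9.15224828e-01  4.02943515e-01 -1.92549402e-04]
 [ 4.02943558e-01  9.15224662e-01 -5.53669527e-04]
 [-4.68715845e-05 -5.84318639e-04 -9.99999828e-01]] yaw of y 66.23767443006496
```

View pics/lane_s.png

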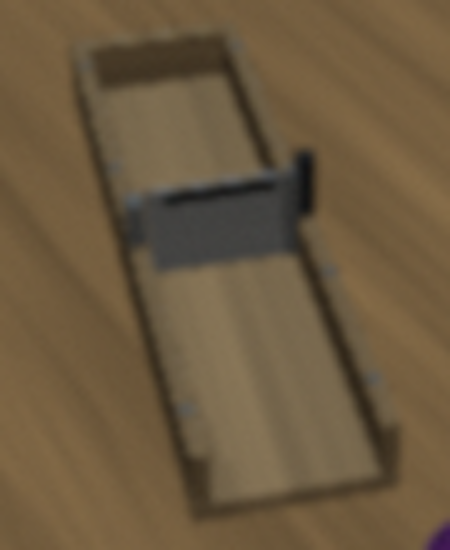

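```bash
python3 -m jog '[[[0,0,0,0,0,-0.117],[-0.04,-0.03,0,0,0,0],[-0.05,-0.035,0,0,0,0],[-0.05,-0.035,0,0,0,0],[-0.05,-0.035,0,0,0,0],[-0.05,-0.035,0,0,0,0],[-0.05,-0.035,0,0,0,0],[-0.05,-0.035,0,0,0,0],[-0.05,-0.035,0,0,0,0],[-0.02,-0.055,0,0,0,0],[0,-0.055,0,0,0,0],[0,0,0,0,0,0]]]' 0.088 25
cat > w.py <<'E'
import sys
from plant import *
from h import *
s=get_state();M=R.from_quat(s["eef_rot"]).as_matrix();T=np.array(eval(sys.argv[1]))
print("clock",s["clock"],"pos",s["tool_pos"].round(4),"need tool shift",(M.T@(T-s["tool_pos"])).round(4),"yaw y",np.degrees(np.arctan2(M[1,1],M[0,1])).round(2),"tilt",M[:,2].round(4))
g=np.array([.5807,.0677,.01]);u=np.array([.2942,.9557,0]);d=s["tool_pos"]-g
print("gate coords x,y,z",round(d@np.array([u[1],-u[0],0]),4),round(d@u,4),round(d[2],4))
E
python3 w.py "[.4576,-.215,.10]"
```

```text
clock: 1.8
tool_pos: [0.5298, 0.0776, 0.2384]
eef_rot: [0.152, 0.988, -0.002, -0.001]
contact_force: [-0.1, 1.1, -0.1]
opening: 0.998
finger_force: 0.0
clock 1.8 pos [0.5298 0.0776 0.2384] need tool shift [-0.0195 -0.3001  0.1397] yaw y 72.46 tilt [-0.0022 -0.0041 -1.    ]
gate coords x,y,z -0.0516 -0.0055 0.2284
```

```bash
python3 -m jog '[[[-0.004,-0.05,0,0,0,0],[-0.004,-0.055,0.01,0,0,0],[-0.004,-0.055,0.02,0,0,0],[-0.004,-0.055,0.02,0,0,0],[-0.004,-0.05,0.03,0,0,0],[0,-0.035,0.03,0,0,0],[0,0,0.03,0,0,0],[0,0,0,0,0,0],[0,0,0,0,0,0]]]'
python3 w.py "[.4576,-.215,.028]"
```

```text
clock: 2.92
tool_pos: [0.4633, -0.2079, 0.0995]
eef_rot: [0.147, 0.989, 0.0, 0.001]
contact_force: [-0.3, 0.0, 0.4]
opening: 1.002
finger_force: 0.0
clock 2.925 pos [ 0.4633 -0.2079  0.0995] need tool shift [ 0.0035 -0.0086  0.0715] yaw y 73.06 tilt [ 1.7e-03  4.0e-04 -1.0e+00]
gate coords x,y,z -0.0311 -0.2979 0.0895
```

```bash
python3 -m jog '[[[0.003,-0.009,0,0,0,0],[0,0,0.02,0,0,0],[0,0,0.02,0,0,0],[0,0,0.02,0,0,0],[0,0,0.011,0,0,0],[0,0,0,0,0,0],[0,0,0,0,0,0]]]'
python3 w.py "[.4576,-.215,.028]"; python3 - <<'E'
from plant import *
from h import *
s=snapshot("side");t=snapshot("top")
b=lambda c,x,y,k:cv2.resize(c["frame"][y:y+120,x:x+120,::-1],None,fx=3.3,fy=3.3,interpolation=cv2.INTER_CUBIC)
cv2.imwrite("pics/pre.png",np.hstack([b(s,250,190,3),b(t,315,160,3)]))
E
```

```text
clock: 3.8
tool_pos: [0.4569, -0.2169, 0.0284]
eef_rot: [0.148, 0.989, -0.0, 0.001]
contact_force: [-0.5, -0.0, 0.0]
opening: 0.999
finger_force: 0.0
clock 3.8 pos [ 0.4569 -0.2169  0.0284] need tool shift [-0.0001  0.0021  0.0004] yaw y 72.93 tilt [ 1.1e-03 -3.0e-04 -1.0e+00]
gate coords x,y,z -0.0346 -0.3085 0.0184
```

View pics/pre.png

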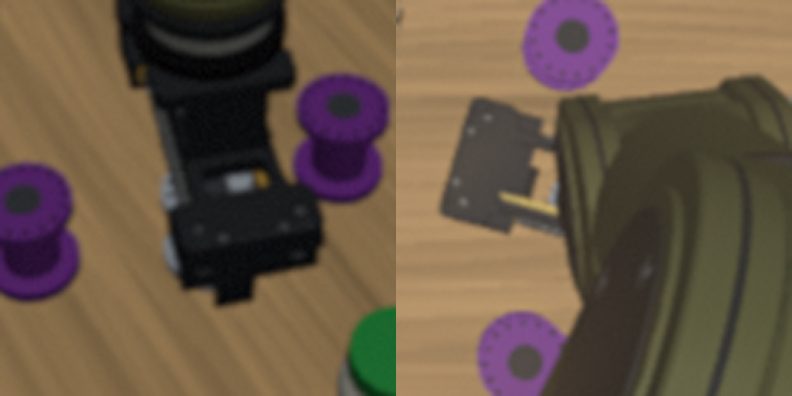

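The picture shows the fingers straddling the bare hub along the lane direction: side crop, hub at the left edge of the gripper, about (170,215). Both purple hubs are clear. I'll close the gripper.

```bash
python3 -m jog '[[[0,0.002,0,0,0,0],[0,0,0,0,0,0],[0,0,0,0,0,0],[0,0,0,0,0,0],[0,0,0,0,0,0],[0,0,0,0,0,0],[0,0,0,0,0,0],[0,0,0,0,0,0]]]' 0.03 30
python3 w.py "[.4576,-.215,.028]"
```

```text
clock: 4.9
tool_pos: [0.4572, -0.2146, 0.0277]
eef_rot: [0.148, 0.989, 0.0, 0.0]
contact_force: [0.2, 0.7, 2.1]
opening: 0.595
finger_force: 29.4
clock 4.9 pos [ 0.4572 -0.2146  0.0277] need tool shift [-0.0005 -0.0002 -0.0003] yaw y 72.95 tilt [ 2.e-04  2.e-04 -1.e+00]
gate coords x,y,z -0.035 -0.3061 0.0177
```

```bash
python3 -m jog '[[[0,0,-0.02,0,0,0],[0,0,-0.04,0,0,0],[0,0,-0.04,0,0,0],[0,0,-0.03,0,0,0],[0,0,0,0,0,0],[0,0,0,0,0,0]]]'
python3 - <<'E'
from plant import *
from h import *
s=snapshot("side");st=get_state();p=st["tool_pos"];M=R.from_quat(st["eef_rot"]).as_matrix()
im=cv2.resize(s["frame"][:,:,::-1],None,fx=4,fy=4,interpolation=cv2.INTER_CUBIC)
for v,col in(((0,0,0),(0,0,255)),((.009,-.028,0),(0,255,0)),((-.009,-.028,0),(0,255,0)),((0,0,.03),(255,0,0)),((0,0,-.028),(255,0,255))):
    q=proj(s,p+M@np.array(v));print(v,q);cv2.circle(im,tuple(int(a*4+1.5) for a in q),4,col,-1)
q=proj(s,p);x,y=int(q[0]*4)-300,int(q[1]*4)-320;x=max(x,0);y=max(y,0)
cv2.imwrite("pics/lift.png",im[y:y+560,x:x+600]);print(st["opening"],st["finger_force"],st["contact_force"],st["moment"])
E
```

```text
clock: 5.65
tool_pos: [0.4559, -0.2148, 0.1565]
eef_rot: [0.149, 0.989, 0.0, -0.001]
contact_force: [0.4, 0.0, -4.0]
opening: 0.597
finger_force: 29.7
(0, 0, 0) [312.05984993 209.02438919]
(0.009, -0.028, 0) [310.4849862  221.88442853]
(-0.009, -0.028, 0) [321.4468884  220.02517978]
(0, 0, 0.03) [312.16141017 221.61648937]
(0, 0, -0.028) [311.95844661 196.50931069]
0.5918873160498763 29.670894742012024 [ 0.53357637  0.05713783 -3.88088256] [-0.01962353  0.03880142  0.00775853]
```

View pics/lift.png

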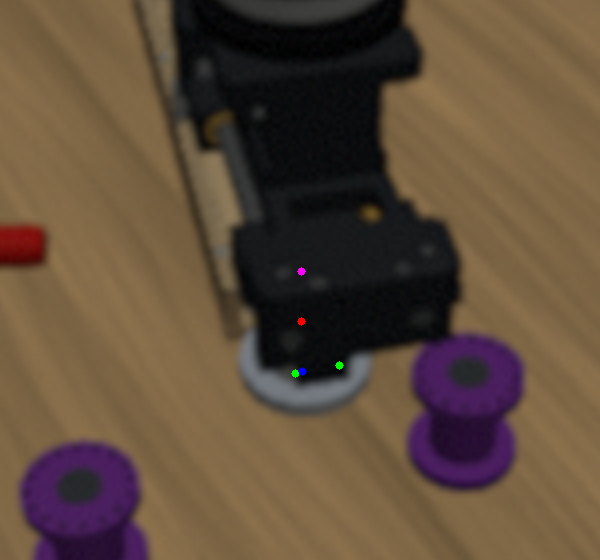

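```bash
python3 -m jog '[[[-0.006,0.03,0,0,0,0],[-0.01,0.045,0,0,0,0],[-0.01,0.045,0,0,0,0],[-0.01,0.045,0,0,0,0],[0,0.03,0.01,0,0,0],[0,0,0.03,0,0,0],[0,0,0.03,0,0,0],[0,0,0,0,0,0],[0,0,0,0,0,0]]]'
python3 w.py "[.5483,-.0374,.038]"
```

```text
clock: 6.82
tool_pos: [0.5487, -0.0389, 0.0876]
eef_rot: [0.148, 0.989, -0.0, -0.0]
contact_force: [1.0, 0.8, -3.8]
opening: 0.598
finger_force: 29.7
clock 6.825 pos [ 0.5487 -0.0389  0.0876] need tool shift [0.0008 0.0013 0.0496] yaw y 72.94 tilt [-5.e-04  1.e-04 -1.e+00]
gate coords x,y,z 0.0008 -0.1113 0.0776
```

```bash
python3 -m jog '[[[0.001,0.001,0.015,0,0,0],[0,0,0.015,0,0,0],[0,0,0.014,0,0,0],[0,0,0.003,0,0,0],[0,0,0,0,0,0],[0,0,0,0,0,0]]]'
python3 w.py "[.5483,-.0374,.038]"
```

```text
clock: 7.58
tool_pos: [0.5484, -0.0377, 0.041]
eef_rot: [0.148, 0.989, 0.0, 0.0]
contact_force: [-1.3, 0.4, -3.1]
opening: 0.6
finger_force: 29.7
clock 7.575 pos [ 0.5484 -0.0377  0.041 ] need tool shift [0.0002 0.0002 0.003 ] yaw y 72.93 tilt [ 8.e-04  1.e-04 -1.e+00]
gate coords x,y,z 0.0001 -0.1102 0.031
```

```bash
python3 -m jog '[[[0,0,0.0015,0,0,0],[0,0,0.001,0,0,0],[0,0,0,0,0,0],[0,0,0,0,0,0]]]'; python3 -m jog '[[[0,0,0,0,0,0],[0,0,0,0,0,0],[0,0,0,0,0,0],[0,0,0,0,0,0]]]' 0.068
python3 w.py "[.5483,-.0374,.038]"
python3 - <<'E'
from plant import *
from h import *
s=snapshot("side");t=snapshot("top")
b=lambda c,x,y:cv2.resize(c["frame"][y:y+120,x:x+110,::-1],None,fx=3.6,fy=3.6,interpolation=cv2.INTER_CUBIC)
cv2.imwrite("pics/placed.png",np.hstack([b(s,250,110),b(t,225,100)]))
E
```

```text
clock: 8.07
tool_pos: [0.548, -0.0377, 0.0382]
eef_rot: [0.148, 0.989, 0.0, 0.0]
contact_force: [0.1, -0.6, -2.5]
opening: 0.591
finger_force: 29.7
clock: 8.57
tool_pos: [0.5481, -0.0377, 0.0383]
eef_rot: [0.148, 0.989, 0.0, 0.0]
contact_force: [0.9, 0.1, 0.2]
opening: 0.771
finger_force: 0.0
clock 8.575 pos [ 0.5481 -0.0377  0.0383] need tool shift [-0.0001  0.0003  0.0003] yaw y 72.94 tilt [ 3.e-04  1.e-04 -1.e+00]
gate coords x,y,z -0.0001 -0.1103 0.0283
```

View pics/placed.png

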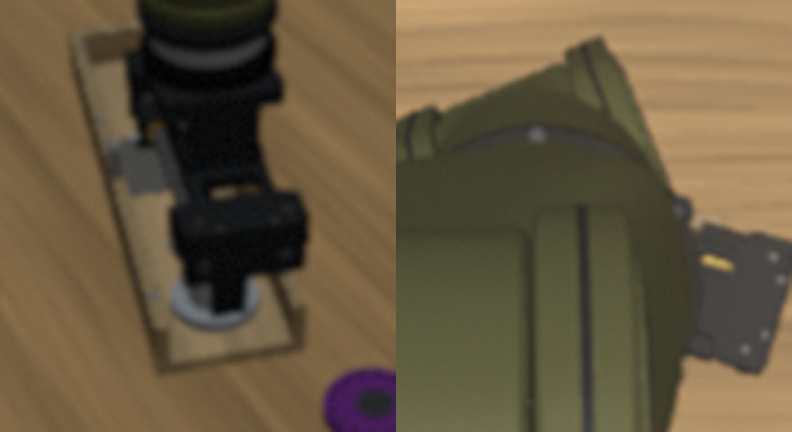

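The hub stands on the lane floor at about (216,298) in the crop, with the shut flap beyond it. Next I'll check the sideways clearance from the side view.

```bash
python3 - <<'E'
from plant import *
from h import *
s=snapshot("side");g=np.array([.5807,.0677,0]);u=np.array([.2942,.9557,0]);x=np.array([u[1],-u[0],0])
for n,a,b,z in(("flange L",172,298,.018),("flange R",260,298,.018),("flange bottom rim",216,328,.01),("inner L front floor",168,362,.01),("inner R front floor",297,345,.01),("outer R top front",302,302,.04),("outer L top front",155,325,.04)):
    P=onz(s,(250+a/3.6-.36,110+b/3.6-.36),z)-g;print(n,(P@x).round(4),(P@u).round(4))
E
```

```text
flange L -0.0263 -0.1087
flange R 0.0275 -0.1216
flange bottom rim -0.0036 -0.1337
inner L front floor -0.0386 -0.1564
inner R front floor 0.0414 -0.1602
outer R top front 0.0452 -0.1547
outer L top front -0.0449 -0.1541
```

The hub is centred and standing. I'll regrip it gently and slide it along the floor, about 5 mm off toward -x to clear the opened flap.

```bash
python3 -m jog '[[[0,0,0,0,0,0],[0,0,0,0,0,0],[0,0,0,0,0,0],[0,0,0,0,0,0],[0.001,0.005,0,0,0,0],[0.001,0.009,0,0,0,0],[0.001,0.009,0,0,0,0],[0.001,0.009,0,0,0,0],[0.001,0.009,0,0,0,0],[0,0.009,0,0,0,0],[0,0.009,0,0,0,0],[0,0,0,0,0,0]]]' 0.03 20
python3 w.py "[.6119,.1690,.0383]"
```

```text
clock: 10.22
tool_pos: [0.5613, 0.0227, 0.0383]
eef_rot: [0.147, 0.989, 0.001, 0.001]
contact_force: [-0.0, 1.0, 2.0]
opening: 0.595
finger_force: 19.5
clock 10.225 pos [0.5613 0.0227 0.0383] need tool shift [-0.0058  0.1547  0.0005] yaw y 73.06 tilt [ 0.0016  0.0026 -1.    ]
gate coords x,y,z -0.0053 -0.0487 0.0283
```

```bash
python3 -m jog '[[[0,0.008,0,0,0,0],[0,0.01,0,0,0,0],[0,0.01,0,0,0,0],[0,0.01,0,0,0,0],[0,0.01,0,0,0,0],[0,0.01,0,0,0,0],[0,0.01,0,0,0,0],[0,0.01,0,0,0,0],[0,0,0,0,0,0],[0,0,0,0,0,0]]]'
python3 w.py "[.6119,.1690,.0383]"
```

```text
clock: 11.48
tool_pos: [0.5828, 0.0953, 0.0382]
eef_rot: [0.148, 0.989, 0.0, -0.001]
contact_force: [-2.0, -2.1, 4.5]
opening: 0.597
finger_force: 19.4
clock 11.475 pos [0.5828 0.0953 0.0382] need tool shift [-0.0062  0.079  -0.0001] yaw y 72.96 tilt [-1.e-03  3.e-04 -1.e+00]
gate coords x,y,z -0.0061 0.027 0.0282
```

```bash
python3 -m jog '[[[0,0.008,0,0,0,0],[0,0.01,0,0,0,0],[0,0.01,0,0,0,0],[0,0.01,0,0,0,0],[0,0.01,0,0,0,0],[-0.001,0.01,0,0,0,0],[-0.001,0.01,0,0,0,0],[0,0.01,0,0,0,0],[0,0.003,0,0,0,0],[0,0,0,0,0,0],[0,0,0,0,0,0]]]'
python3 w.py "[.6119,.1690,.0383]"
```

```text
clock: 12.85
tool_pos: [0.6089, 0.1717, 0.0382]
eef_rot: [0.148, 0.989, 0.0, -0.0]
contact_force: [-1.4, -2.7, 4.9]
opening: 0.602
finger_force: 20.0
clock 12.85 pos [0.6089 0.1717 0.0382] need tool shift [-0.0037 -0.0017 -0.0001] yaw y 72.94 tilt [-3.e-04  2.e-04 -1.e+00]
gate coords x,y,z -0.0037 0.1077 0.0282
```

```bash
python3 -m jog '[[[0,0,0,0,0,0],[0,0,0,0,0,0],[0,0,0,0,0,0],[0,0,-0.005,0,0,0],[0,0,-0.01,0,0,0],[0,0,-0.02,0,0,0],[0,0,-0.03,0,0,0],[0,0,-0.04,0,0,0],[0,0,-0.05,0,0,0],[0,0,-0.05,0,0,0],[0,0,0,0,0,0]]]' 0.066
python3 -m jog '[[[0.05,0,0,0,0,0],[0.06,0,0,0,0,0],[0.06,0,0,0,0,0],[0.03,0.05,0,0,0,0],[0,0.06,0,0,0,0],[0,0.06,0,0,0,0],[0,0.06,0,0,0,0],[0,0.06,0,0,0,0],[0,0.05,0,0,0,0],[0,0,0,0,0,0]]]'
python3 - <<'E'
from plant import *
from h import *
s=snapshot("side");t=snapshot("top")
cv2.imwrite("pics/end.png",np.vstack([cv2.resize(s["frame"][105:215,240:440,::-1],None,fx=2.7,fy=2.7),cv2.resize(t["frame"][105:215,140:340,::-1],None,fx=2.7,fy=2.7)]))
E
```

```text
clock: 14.22
tool_pos: [0.6125, 0.1727, 0.2497]
eef_rot: [0.149, 0.989, 0.003, 0.006]
contact_force: [1.1, -0.7, 0.5]
opening: 0.75
finger_force: 0.0
clock: 15.48
tool_pos: [0.5162, 0.559, 0.2415]
eef_rot: [0.147, 0.989, 0.001, -0.001]
contact_force: [-0.3, -0.0, -0.9]
opening: 0.749
finger_force: 0.0
```

View pics/end.png

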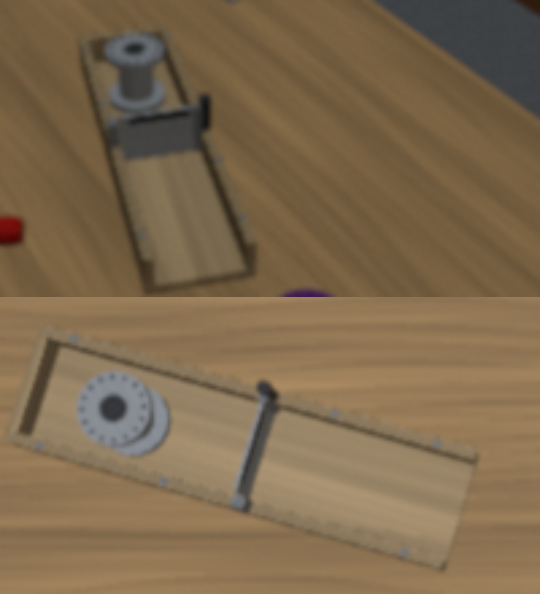

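The hub stands upright in the pen, at (135,70) in the side half and (113,408) in the top half. The flap is shut, running from (268,395) to (240,500) in the top half. The robot is clear of everything.

```bash
python3 -c "
from plant import *
print(finish_job())"
```

```text
the job is handed in; nothing more can be done
None
```

The job is handed in: the wide aluminium hub was slid along the lane floor through the flap and stands upright and released in the pen, the flap is shut behind it, and I never reached for the slim hub (no result came back from the judging).

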